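# Open the label printer past its squeeze tabs and safety catch

### The job

The label printer has run out: open its cover right up, leaning back past upright, so that the roll can be changed. Squeeze the two green tabs on the cover together and raise the cover a little until its safety catch stops it; then reach in under the cover's front edge, feel along it for the catch, push that gently aside to the left (as you face the printer's front) and lift the cover past it with the same finger. The catch is thin plastic, so do not force it, and leave the label roll, the red stamp and the cups where they are.

Things in the scene. Friction and masses are not known exactly. Their poses are not given: they have to be found in the camera images.
- printer: Desktop label printer, dark base 190 deep (its x), 156 wide (y), walls 72 high (mm); heavy, does not shift. Origin: centre of the underside; x points to its rear, where the cover is hinged, y to the left as you face its front, z up. The front wall, x -95 to -91, is only 50 high: the cover's front skirt closes the space above it. Behind it the floor is at z 35; 148 between the side walls.
- cover (a joint): Angle (rad) of the pale grey cover, about 0.22 kg, hinged at the printer's rear: 0 shut and snapped; about 0.28 stopped by the safety catch; past the catch from 0.36; 1.57 upright; 1.75 end stop. Stiff hinge: the cover stays where it is left; its front edge takes 3 to 5 N to raise, and keeps resisting up to the stop. The catch does not yield to pulling.
- cover_pod (a point): Centre of the dark pod on the cover's front part, between two green ribbed tabs on its left and right sides, to be squeezed together along y. Tab faces are 58 mm apart, 34 long in x, 22 high, this point at mid-height, 14 above the cover's deck. Each goes in 6 against a spring of 2 to 5 N; both must be in by 4. Axes as the cover's: x rear, y left, z up. Pod top 17 above; roll housing 36 behind.
- cover_lip (a point): Middle of the lower edge of the cover's front skirt (4 mm thick, 156 wide, 28 high, then sloped back); axes as the cover's. 178 before and 19 below the hinge line in the cover's axes. Shut, it lies 3 above the front wall; with the cover at 0.28 the gap below it is some 52 high. Lift the cover here. Under the cover a steel wire runs along y, 49 behind this edge and 14 lower: stay clear.
- cover_hinge (a point): Hinge line at mid-width, printer x 85, z 72 mm. The safety catch: a green upright post 8 thick inside the front gap, axis at printer x -84, up to z 81, y unmeasured, -20 to +25 (feel for it from the right end). It swings about a pin at x -60: push it left (+y) 12 to 14; 2 N at first, 4 N there, hard stop at 16, where a finger slips past. Sprung: hold it so while the cover's edge rises 10 mm.
- roll_centre (a point): Bystander: new white label roll standing on end, 92 mm across, 60 high; the point is its centre. Leave it where it is.
- stamp_centre (a point): Bystander: red self-inking stamp, 41 x 60 mm, 92 high; the point is half-way up.
- cup_a_centre (a point): Bystander: clear specimen cup with white lid, 58 mm across, 65 high; the point is half-way up.
- cup_b_centre (a point): Bystander: a second such specimen cup; the point is half-way up.
- cup_c_centre (a point): Bystander: a third such specimen cup; the point is half-way up.

How it is judged:
By the outcome, as a careful person would: the job done as asked, in the order asked, and still so for the second after the job is handed in, with the robot touching nothing.
It also fails if it takes over 48 s, if anything falls off the work surface, if the arm or the gripper's body presses on something with over 40 N, if the wrist force passes 120 N, or if a joint passes its speed limit or range.

### The arm

A 7-joint arm with a two-finger parallel gripper is mounted at the origin on a cart in front of the work surface, level with it; the furniture and walls round the work are solid. World frame = base frame: x ahead of the robot, y to its left, z up, the work surface at z = 0. Lengths are in m, angles in rad, forces in N, time in s.
With the tool pointing down it reaches from about 0.425 to 0.875 m from the base axis. Payload 9.9 kg.
Tool frame: the origin (TCP) lies where the fingers leave the gripper's body, on its centre line; the fingertips stand 73 mm ahead of it and the grasp point (between the pads) lies 54 mm ahead of it; z points along the fingers, y is the direction in which the jaws open and shut (so a half turn about z gives the same grasp; the last joint's range is limited). The gripper opens to 85 mm and grips with 20 to 120 N. Pads are 22 mm wide; open, the fingers measure 114 mm over their backs; the gripper's body (76 mm by 85 mm) begins 54 mm behind the grasp point. The pads swing forward as they close: fully open they stand 13 mm farther back than shut.
Start: joints at [1.166, 0.576, 0.025, 1.437, -0.015, 1.129, -0.057], TCP at [0.213, -0.641, 0.304] pointing down, gripper open.
Joint ranges: [-2.76, 2.76], [-0.34, 2.15], [-1.52, 1.57], [0.19, 2.46], [-1.09, 4.23], [0.17, 1.99], [-2.82, 2.82]. Speed limits (rad/s): [2.22, 2.22, 3.01, 3.01, 3.14, 3.14, 3.14].

### API

Orientations are given as a rotation vector (axis times angle).
In Python, from rig import telemetry, cams, order gives the robot as it stands.
- The arm moves only by the shell command python3 -m handwheel 'ROWS' [OPENING] [FORCE]. ROWS is JSON, a list of rows, each a list of 4 numbers: the shift along the tool's x, y, z in mm, then the turn about the tool's z in degrees. A call has 1 to 12 rows; each row is the pose to reach, as a shift and turn from the pose measured when the call began, along the tool's axes at that moment; what a row does not reach only later rows make up. A row lasts 1/8 s, in which the tool goes at most 62.5 mm and 10.7 degrees, less where a joint would pass 70% of its speed; a pose out of reach is approached as far as the arm can. A call with a gripper value outside its range is refused whole. OPENING is the closure, from 0 (fully open) to 1 (shut), set as the call begins (- or left out, the last holds). The fingers move at their own pace and stop on an object; FORCE is the grip in N (left out, the last holds). Time passes only in rows, so rows that repeat a pose let the fingers close. It gives the time, the measured TCP pose, the force and the opening at its end, in the units of the state.
- telemetry.state(): the state, without advancing time (a new reading comes with each control period).
- cams.capture(name): name is "scene" or "side" or "wrist"; returns a dict with "img" (384x512x3 uint8, red, green, blue), "range_z" (384x512 float32, m along the optical axis (not along the pixel's ray), 0 where there is no reading), "mtx" (3x3 intrinsics, pixels), "extrinsics" (4x4, takes a point from camera to world coordinates); the wrist camera has in their place "T_tool_cam" (4x4, takes a point from camera to tool coordinates, whose origin is the TCP and whose axes are the flange's). Camera axes: x right, y up, looking along -z (the intrinsics and any distortion apply to the point x, -y, -z); pixel columns grow to the right and rows downward; lengths in m; the calibration is good to about 2 mm. A picture is of the moment at which its call begins: read the wrist's pose just before it.
- order.job_done(): hands the job in, once; it reports no verdict.
The state is a dict: "time_s": time; "qpos": joint angles; "qvel": joint speeds; "joint_torque": joint torques, N m; "tool_pos": TCP position; "ee_rot": TCP orientation; "wrist_force": force on the tool from outside, world axes, zero at the start; "moment": the same for the moment, N m; "grip_width": finger opening in m.
Only numpy, scipy, OpenCV 4.12 (cv2) and the standard library are available. Lean on these libraries where they do the work, as an engineer would, in place of code of your own. Each camera call takes 0.05 s, during which the arm holds its last target.

## Working session

There is one attempt and no reset: what is moved stays moved. The work goes in short steps, Python scripts to look and compute and a shell command to move; the robot and the scene stay as the last step left them, time stands still between calls to the robot, and variables do not carry over. Pictures are saved under pics/ and viewed, and the job is handed in when it is done.

```bash
ls; mkdir -p pics; python3 - <<'E'
from rig import telemetry, cams
import cv2, numpy as np
s=telemetry.state()
for k,v in s.items(): print(k,np.round(v,4))
for n in ["scene","side","wrist"]:
    c=cams.capture(n); cv2.imwrite(f"pics/{n}0.png",c["img"][:,:,::-1])
    print(n,c["mtx"].tolist()); print(np.round(c.get("extrinsics",c.get("T_tool_cam")),4).tolist())
E
```

```text
pics
time_s 0.0
qpos [ 1.1662  0.5766  0.0248  1.4379 -0.015   1.129  -0.0565]
qvel [-0.0006 -0.0003 -0.      0.0003  0.0016 -0.0004  0.0007]
joint_torque [-1.50000e-03 -7.65765e+01  2.24990e+00 -2.85968e+01  1.54000e-02
  1.24000e-02 -0.00000e+00]
tool_pos [ 0.2128 -0.6402  0.303 ]
ee_rot [-3.0996e+00 -5.0150e-01  6.0000e-04]
wrist_force [-0.125   0.133  -0.9201]
moment [ 0.0114 -0.0007 -0.0127]
grip_width 0.0853
scene [[390.2282279500218, 0.0, 256.281175940082], [0.0, 390.2282279500218, 189.3243287092904], [0.0, 0.0, 1.0]]
[[-0.6666, 0.499, -0.5538, 0.0141], [-0.7453, -0.4594, 0.4832, 0.5599], [-0.0133, 0.7348, 0.6781, 0.8661], [0.0, 0.0, 0.0, 1.0]]
side [[471.9300301150188, 0.0, 247.79103963123686], [0.0, 471.9300301150188, 195.74974076449635], [0.0, 0.0, 1.0]]
[[0.8152, -0.2467, 0.5239, 1.2551], [0.5788, 0.3164, -0.7516, -0.9305], [0.0196, 0.916, 0.4007, 0.6037], [0.0, 0.0, 0.0, 1.0]]
wrist [[307.16128550947343, 0.0, 255.65757585398597], [0.0, 307.16128550947343, 194.01989215541673], [0.0, 0.0, 1.0]]
[[-0.0006, 0.9449, 0.3273, 0.0848], [1.0, 0.0009, -0.0009, 0.0012], [-0.0011, 0.3273, -0.9449, -0.0706], [0.0, 0.0, 0.0, 1.0]]
```

View pics/scene0.png

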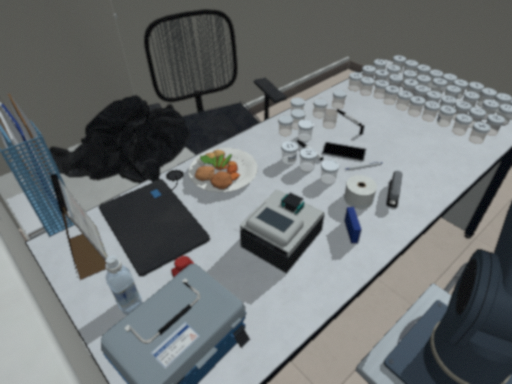

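View pics/side0.png

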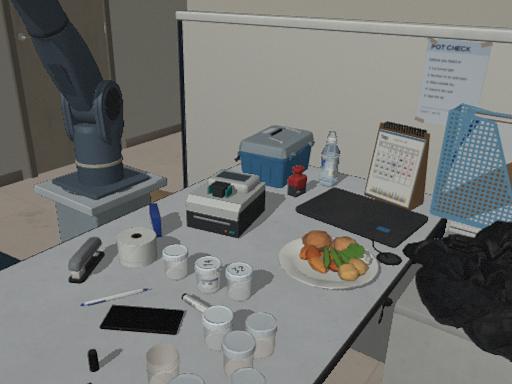

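View pics/wrist0.png

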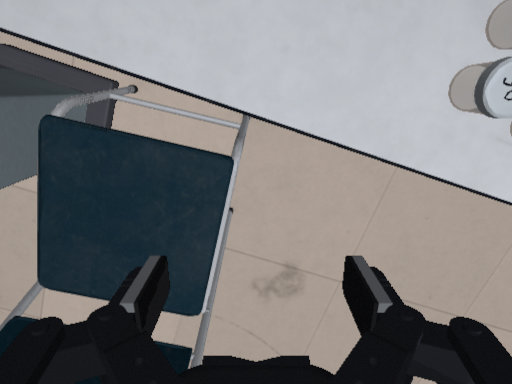

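Printer at about (282,228) in scene and (228,200) in side. The green pod is at (292,203)/(218,189), the roll at (360,190)/(137,247), the stamp at (182,265)/(297,182). Cups stand near the roll. Next I'll turn these into world points.

```bash
cat > h.py <<'E'
import numpy as np, cv2
from scipy.spatial.transform import Rotation as R
from rig import telemetry, cams
def cloud(n):
    s=telemetry.state(); c=cams.capture(n)
    d=c["range_z"].astype(float); K=c["mtx"]
    v,u=np.mgrid[0:384,0:512]
    P=np.stack([(u-K[0,2])/K[0,0]*d,-(v-K[1,2])/K[1,1]*d,-d],-1)
    if "extrinsics" in c: T=c["extrinsics"]
    else:
        T0=np.eye(4); T0[:3,:3]=R.from_rotvec(s["ee_rot"]).as_matrix(); T0[:3,3]=s["tool_pos"]
        T=T0@c["T_tool_cam"]
    W=P@T[:3,:3].T+T[:3,3]
    W[d==0]=np.nan
    return c,W,T
def save(name,img,s=1,crop=None):
    if crop: img=img[crop[1]:crop[3],crop[0]:crop[2]]
    cv2.imwrite(f"pics/{name}.png",cv2.resize(img,None,fx=s,fy=s,interpolation=cv2.INTER_CUBIC)[:,:,::-1])
def proj(c,T,p):
    q=np.linalg.inv(T)@np.append(p,1); K=c["mtx"]
    return K[0,0]*q[0]/-q[2]+K[0,2], K[1,1]*-q[1]/-q[2]+K[1,2]
E
python3 - <<'E'
from h import *
pts={}
for n in ["scene","side"]:
    c,W,T=cloud(n)
    save(n+"1",c["img"],4,(220,170,345,285) if n=="scene" else (170,150,290,250))
    hsv=cv2.cvtColor(c["img"],cv2.COLOR_RGB2HSV)
    g=cv2.inRange(hsv,(70,90,30),(100,255,200))>0
    ok=g&(W[...,2]>0.05)&(W[...,2]<0.2)&(W[...,0]<0.8)
    print(n,"green",ok.sum(),np.nanmean(W[ok],0),np.nanmin(W[ok],0),np.nanmax(W[ok],0))
    for nm,(u,v) in (dict(printer=(282,228),pod=(292,203),roll=(360,185),stamp=(181,263),cup1=(289,147),cup2=(308,155),cup3=(329,167),blue=(353,225)) if n=="scene" else dict(printer=(228,200),pod=(218,187),roll=(137,237),stamp=(297,175),c1=(175,253),c2=(207,265),c3=(239,272),blue=(154,215))).items():
        print(nm,np.round(W[v,u],3))
    m=(W[...,2]>0.04)&(W[...,2]<0.16)&(np.hypot(W[...,0]-pts.get('x',W[228,282,0] if n=="scene" else W[200,228,0]),W[...,1]-(W[228,282,1] if n=="scene" else W[200,228,1]))<0.15)
    print(m.sum())
    np.save(n+"W.npy",W)
E
```

```text
scene green 66 [ 0.47773917 -0.00327461  0.11373734] [ 0.0068014  -0.03307573  0.05613701] [0.54632156 0.07198475 0.1664245 ]
printer [0.471 0.077 0.12 ]
pod [ 0.515 -0.004  0.124]
roll [ 0.472 -0.263  0.059]
stamp [0.573 0.32  0.092]
cup1 [ 0.753 -0.237  0.064]
cup2 [ 0.679 -0.252  0.063]
cup3 [ 0.59  -0.254  0.064]
blue [ 0.386 -0.118  0.055]
3665
side green 88 [0.51290176 0.0025618  0.11094973] [-0.175003   -0.04193651  0.05056688] [0.55765618 0.59994562 0.19036459]
printer [ 0.566 -0.033  0.096]
pod [ 0.534 -0.034  0.125]
roll [ 0.48  -0.274  0.062]
stamp [0.585 0.3   0.07 ]
c1 [ 0.606 -0.277  0.065]
c2 [ 0.694 -0.272  0.064]
c3 [ 0.766 -0.255  0.066]
blue [ 0.425 -0.165  0.061]
3085
```

View pics/scene1.png

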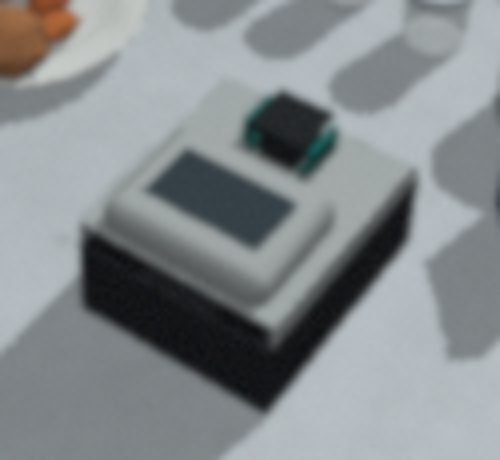

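View pics/side1.png

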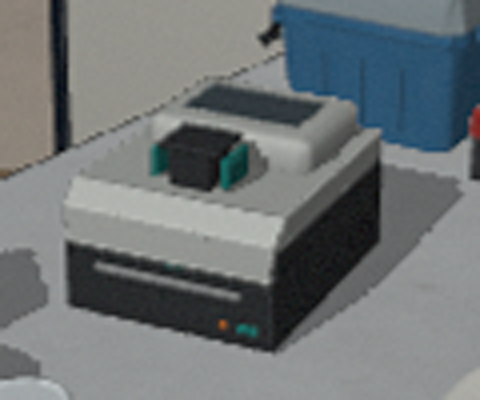

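```bash
python3 - <<'E'
from h import *
A=[]
for n in ["scene","side"]:
    W=np.load(n+"W.npy"); m=(W[...,2]>0.015)&(W[...,2]<0.068)&(np.hypot(W[...,0]-.5,W[...,1]-.04)<0.16)
    p=W[m]; print(n,len(p))
    A.append(p)
P=np.vstack(A)
k=cv2.partition if 0 else None
# remove outliers by neighbours
from scipy.spatial import cKDTree
t=cKDTree(P); cnt=np.array([len(x) for x in t.query_ball_point(P,0.008)]); Q=P[cnt>8]
r=cv2.minAreaRect(Q[:,:2].astype(np.float32)*1000); print(r); print(cv2.boxPoints(r))
for i,nm in enumerate(A):
    q=nm; 
    im=np.full((400,400,3),255,np.uint8)
# robust walls: ransac via fitLine for each cloud, two walls
rng=np.random.default_rng(0)
for q in A:
    q=q[:,:2]
    for it in range(2):
        best=None
        for _ in range(600):
            a,b=q[rng.choice(len(q),2,False)]
            d=b-a; L=np.hypot(*d)
            if L<0.05: continue
            nrm=np.array([-d[1],d[0]])/L
            inl=abs((q-a)@nrm)<0.003
            if best is None or inl.sum()>best.sum(): best=inl
        l=cv2.fitLine(q[best].astype(np.float32),cv2.DIST_HUBER,0,.01,.01).ravel()
        n_=np.array([-l[1],l[0]]); print(best.sum(),"dir deg",np.degrees(np.arctan2(l[1],l[0])),"offset",l[2:]@n_,n_, q[best].min(0),q[best].max(0))
        q=q[~best]
E
```

```text
scene 1114
side 1388
((515.474609375, 26.685043334960938), (159.3048858642578, 198.78744506835938), 11.538572311401367)
[[417.5504   108.13736 ]
 [457.3134   -86.632645]
 [613.3988   -54.767273]
 [573.63586  140.00273 ]]
598 dir deg 11.591062 offset 0.019229077 [-0.20092511  0.9796066 ] [0.41890152 0.10224576] [0.57265508 0.1377472 ]
391 dir deg -78.37201 offset 0.4325199 [0.9794769  0.20155635] [ 0.41907677 -0.0799491 ] [0.45900551 0.10888769]
790 dir deg 11.6337595 offset -0.17156821 [-0.20165509  0.9794566 ] [ 0.45763698 -0.08262793] [ 0.61183197 -0.04646104]
455 dir deg -78.41232 offset 0.58797145 [0.9796185  0.20086716] [ 0.57082037 -0.0537204 ] [0.61199652 0.13513084]
```

```bash
cat >> h.py <<'E'
PC=np.array([0.5151,0.0281,0]); XP=np.array([-.2012,.9795,0]); XP/=np.linalg.norm(XP); YP=np.array([-XP[1],XP[0],0])
RP=np.stack([XP,YP,[0,0,1]],1)
def toP(W): return (W-PC)@RP
def toW(p): return PC+RP@np.asarray(p,float)
E
python3 - <<'E'
from h import *
for n in ["scene","side"]:
    c,W,T=cloud(n); p=toP(W)*1000; hsv=cv2.cvtColor(c["img"],cv2.COLOR_RGB2HSV)
    near=(abs(p[...,0])<100)&(abs(p[...,1])<85)&(p[...,2]>60)
    g=near&(cv2.inRange(hsv,(70,90,30),(100,255,255))>0)&(p[...,2]<140)
    dark=near&(hsv[...,2]<75)&(p[...,2]>100)&(p[...,0]<0)
    top=dark&(p[...,2]>118)
    for nm,m in (("green",g),("dark",dark),("top",top)):
        print(n,nm,m.sum(),*[np.round(np.percentile(p[m],q,axis=0),1) for q in (2,50,98)])
    deck=near&(hsv[...,2]>110)&(abs(p[...,0]+40)<30)&(abs(p[...,1])>45)&(abs(p[...,1])<70)
    print("deck",np.median(p[deck][:,2]))
    for x in range(-100,100,12):
        s=near&(abs(p[...,0]-x)<6)&(abs(p[...,1])<75); 
        if s.sum()>3: print(x,[round(float(np.percentile(p[s][:,2],q)),1) for q in (10,50,90)],end=' ')
    print()
E
```

```text
scene green 59 [-52.9 -24.2  98.2] [-34.6  21.6 114.6] [-25.2  29.7 124.3]
scene dark 238 [-58.2 -22.4 101. ] [-33.9   3.3 123.5] [-23.4  28.6 126.8]
scene top 163 [-58.4 -20.9 119.5] [-38.2   1.6 124.4] [-23.2  21.9 126.8]
deck 93.34886830266137
-88 [83.0, 85.2, 89.7] -76 [91.7, 93.2, 95.0] -64 [92.0, 94.0, 124.4] -52 [92.4, 96.2, 125.0] -40 [92.5, 94.9, 125.3] -28 [92.3, 98.3, 124.3] -16 [91.4, 93.3, 95.2] -4 [93.8, 115.1, 117.6] 8 [98.0, 117.1, 118.8] 20 [94.5, 117.4, 119.4] 32 [98.8, 117.4, 119.7] 44 [96.1, 117.6, 119.4] 56 [96.6, 117.6, 120.0] 68 [98.1, 117.1, 119.3] 80 [76.1, 115.1, 118.3] 92 [65.5, 92.9, 110.6] 
side green 83 [-65.6 -30.8 100.3] [-54.6 -27.1 111.5] [-33.9  25.6 121.8]
side dark 247 [-68.4 -30.5 101.3] [-58.6  -6.7 116.9] [-31.5  23.3 128.4]
side top 115 [-68.5 -22.9 119.1] [-57.4  -4.4 126.2] [-30.1  15.9 128.6]
deck 95.77119357206178
-100 [62.4, 73.0, 81.5] -88 [68.0, 86.4, 92.9] -76 [91.5, 95.2, 96.7] -64 [95.0, 104.6, 125.6] -52 [94.9, 98.2, 126.8] -40 [94.9, 105.4, 127.2] -28 [94.5, 96.1, 126.2] -16 [94.6, 97.0, 108.8] -4 [97.4, 112.5, 119.5] 8 [96.7, 119.1, 120.8] 20 [105.4, 120.0, 121.4] 32 [98.2, 119.6, 121.4] 44 [102.5, 119.7, 121.3] 56 [101.4, 119.9, 121.6] 68 [97.0, 119.5, 120.8] 80 [95.8, 118.0, 119.6] 92 [93.5, 95.4, 95.9]
```

```bash
python3 -m handwheel '[[-55,-7,0,0],[-70,-70,0,0],[-65,-130,0,0],[-57,-190,0,0],[-50,-250,0,0],[-46,-280,0,0],[-46,-280,0,0]]' 0; python3 - <<'E'
from h import *
s=telemetry.state(); r=R.from_rotvec(s["ee_rot"]).as_matrix()
print(np.round(s["qpos"],3),np.round(s["tool_pos"],3),"r",np.hypot(*s["tool_pos"][:2]),"\n",np.round(r,3))
E
```

```text
time_s: 1.23
tool_pos: [0.0804, -0.3875, 0.3043]
ee_rot: [-3.101, -0.502, 0.0]
wrist_force: [-0.2, -0.4, 0.0]
grip_width: 0.0852
[ 1.237e+00  1.620e-01  1.200e-02  2.113e+00 -3.000e-03  8.660e-01
  1.000e-03] [ 0.08  -0.388  0.304] r 0.3957606955432932 
 [[ 0.949  0.315 -0.   ]
 [ 0.315 -0.949  0.   ]
 [ 0.    -0.    -1.   ]]
```

```bash
python3 - <<'E'
from h import *
c,W,T=cloud("wrist"); save("w2",c["img"])
for v in range(40,384,60): print([tuple(np.round(W[v,u],2)) for u in (60,160,256,350,450)])
c,W,T=cloud("side"); save("s2",c["img"],2,(0,0,260,260))
E
```

```text
[(np.float64(0.14), np.float64(-0.14), np.float64(0.0)), (np.float64(0.2), np.float64(-0.02), np.float64(-0.75)), (np.float64(0.3), np.float64(-0.32), np.float64(-0.75)), (np.float64(0.4), np.float64(-0.61), np.float64(-0.75)), (np.float64(0.28), np.float64(-0.55), np.float64(0.0))]
[(np.float64(0.08), np.float64(-0.15), np.float64(0.0)), (np.float64(0.05), np.float64(-0.12), np.float64(-0.51)), (np.float64(0.12), np.float64(-0.38), np.float64(-0.75)), (np.float64(0.23), np.float64(-0.69), np.float64(-0.75)), (np.float64(0.34), np.float64(-1.02), np.float64(-0.75))]
[(np.float64(0.0), np.float64(-0.16), np.float64(-0.0)), (np.float64(-0.16), np.float64(-0.13), np.float64(-0.65)), (np.float64(0.03), np.float64(-0.41), np.float64(-0.24)), (np.float64(0.09), np.float64(-0.59), np.float64(-0.25)), (np.float64(0.15), np.float64(-1.13), np.float64(-0.75))]
[(np.float64(-0.09), np.float64(-0.16), np.float64(-0.01)), (np.float64(-0.17), np.float64(-0.25), np.float64(-0.25)), (np.float64(-0.1), np.float64(-0.45), np.float64(-0.24)), (np.float64(-0.19), np.float64(-0.88), np.float64(-0.75)), (np.float64(-0.07), np.float64(-1.26), np.float64(-0.75))]
[(np.float64(-0.84), np.float64(0.19), np.float64(-0.75)), (np.float64(0.07), np.float64(-0.35), np.float64(0.26)), (np.float64(-0.25), np.float64(-0.5), np.float64(-0.25)), (np.float64(0.1), np.float64(-0.43), np.float64(0.26)), (np.float64(-0.32), np.float64(-1.4), np.float64(-0.75))]
[(np.float64(0.07), np.float64(-0.33), np.float64(0.3)), (np.float64(-0.35), np.float64(-0.33), np.float64(-0.11)), (np.float64(-0.33), np.float64(-0.53), np.float64(-0.15)), (np.float64(-0.75), np.float64(-1.13), np.float64(-0.75)), (np.float64(0.11), np.float64(-0.44), np.float64(0.3))]
```

View pics/w2.png

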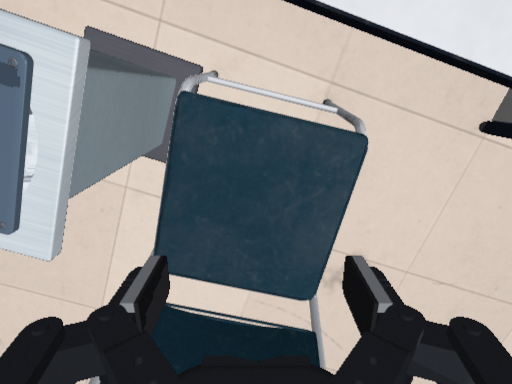

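View pics/s2.png

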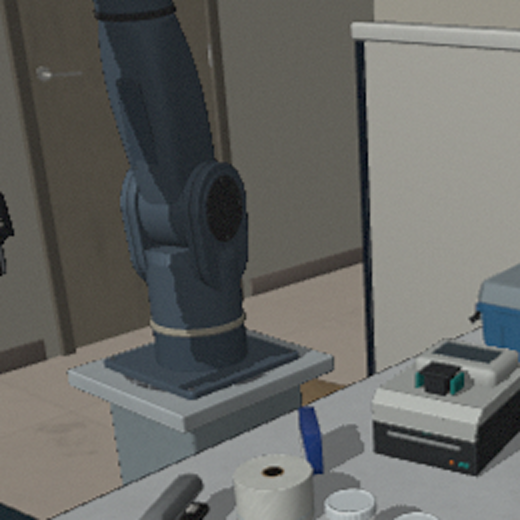

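```bash
python3 -m handwheel '[[2,-14,60,0],[4,-30,120,0],[5,-40,180,0],[8,-70,200,0],[12,-100,200,0],[14,-120,200,0],[14,-120,200,0]]' 0; python3 - <<'E'
from h import *
s=telemetry.state(); r=R.from_rotvec(s["ee_rot"]).as_matrix()
print(np.round(s["qpos"],3),np.round(s["tool_pos"],3),"r",np.hypot(*s["tool_pos"][:2]),"\n",np.round(r,3))
E
```

```text
time_s: 2.2
tool_pos: [0.0717, -0.3455, 0.0955]
ee_rot: [-3.075, -0.498, -0.006]
wrist_force: [-0.1, 0.5, -0.2]
grip_width: 0.0856
[ 1.256  0.537 -0.023  2.458  0.021  0.172 -0.036] [ 0.072 -0.346  0.096] r 0.35287689457537025 
 [[ 0.949  0.315 -0.   ]
 [ 0.315 -0.949  0.026]
 [ 0.008 -0.025 -1.   ]]
```

```bash
python3 - <<'E'
from h import *
c,W,T=cloud("side"); K=c["mtx"]
# shoulder cap height
for (u,v) in [(112,102),(108,150)]:
    print("pix",u,v,np.round(W[v,u],3))
# partition/walls
for (u,v) in [(250,60),(350,60),(300,100),(200,60),(190,150),(420,130),(140,30),(60,120)]:
    print("wall",u,v,np.round(W[v,u],2))
c2,W2,T2=cloud("scene")
m=(W2[...,2]>0.2)&np.isfinite(W2[...,2])
p=W2[m]; print(np.round(p.min(0),2),np.round(p.max(0),2))
for (u,v) in [(30,180),(80,220),(20,300),(10,340)]: print(np.round(W2[v,u],2))
E
```

```text
pix 112 102 [0.064 0.025 0.273]
pix 108 150 [ 0.071 -0.014  0.127]
wall 250 60 [0.18 0.6  0.36]
wall 350 60 [0.59 0.6  0.39]
wall 300 100 [0.41 0.6  0.23]
wall 200 60 [-0.06  0.6   0.33]
wall 190 150 [-0.14  0.6  -0.07]
wall 420 130 [0.9  0.44 0.24]
wall 140 30 [nan nan nan]
wall 60 120 [-2.    1.17 -0.36]
[-0.05 -0.66  0.2 ] [2.   0.64 0.52]
[0.99 0.5  0.2 ]
[0.81 0.45 0.15]
[0.34 0.6  0.52]
[0.3  0.62 0.52]
```

```bash
cat > sim.py <<'E'
import numpy as np
from scipy.optimize import minimize
a,b,h,c=.581,.396,.29,.304
B=[(-.34,2.15),(.19,2.46),(.17,1.99)]
def fk(q):
    s1=q[0];s2=s1+q[1];s3=s2+q[2]
    return np.array([a*np.sin(s1)+b*np.sin(s2)+c*np.sin(s3),h+a*np.cos(s1)+b*np.cos(s2)+c*np.cos(s3)]),s3
def sol(pt,phi,q0,w=1.):  # phi = desired s3
    f=lambda q:((fk(q)[0]-pt)**2).sum()+w*w*(fk(q)[1]-phi)**2
    r=minimize(f,q0,bounds=B,method="L-BFGS-B",options=dict(ftol=1e-14)); return r.x
E
python3 - <<'E'
from sim import *
for w in (.2,.5,1,2):
    q=sol(np.array([.2725,.104]),np.pi,[.5,2.2,.4],w); print(w,np.round(q,3),np.round(fk(q)[0],3),fk(q)[1]-np.pi)
# outward/up ratchet
for w in (.5,1):
  for st,d in (((.5,.6),(0,1)),((.6,.6),(.7,.7)),((.3,.65),(0,1)),((.8,.3),(1,0)),((.8,.3),(.7,.7)),((.7,.5),(.7,.7)),((.5,.65),(-.5,.86))):
    q=sol(np.array(st),np.pi,[.5,1.2,1.],w)
    out=[]
    for k in range(4):
        p,ph=fk(q); pt=p+np.array(d)*.5
        q=sol(pt,ph,q,w); out.append(round(np.degrees(np.pi-fk(q)[1]),1))
    print(w,st,d,out,np.round(fk(q)[0],2),np.round(q,2))
E
```

```text
0.2 [0.495 2.46  0.359] [0.297 0.113] 0.1730955825216638
0.5 [0.448 2.46  0.295] [0.325 0.125] 0.06165540996063745
1 [0.43 2.46 0.27] [0.335 0.131] 0.018872221075576956
2 [0.425 2.46  0.262] [0.338 0.132] 0.005003715510326856
0.5 (0.5, 0.6) (0, 1) [np.float64(21.1), np.float64(46.5), np.float64(71.6), np.float64(96.7)] [0.36 1.3 ] [-0.01  0.19  1.28]
0.5 (0.6, 0.6) (0.7, 0.7) [np.float64(18.4), np.float64(43.8), np.float64(67.8), np.float64(88.0)] [1.01 0.95] [0.73 0.19 0.68]
0.5 (0.3, 0.65) (0, 1) [np.float64(23.8), np.float64(49.8), np.float64(75.0), np.float64(100.2)] [0.32 1.32] [-0.06  0.19  1.26]
0.5 (0.8, 0.3) (1, 0) [np.float64(18.5), np.float64(40.7), np.float64(57.9), np.float64(69.2)] [1.26 0.17] [1.5  0.19 0.24]
0.5 (0.8, 0.3) (0.7, 0.7) [np.float64(18.1), np.float64(42.8), np.float64(65.8), np.float64(85.2)] [1.07 0.86] [0.83 0.19 0.63]
0.5 (0.7, 0.5) (0.7, 0.7) [np.float64(19.3), np.float64(44.6), np.float64(68.2), np.float64(87.9)] [1.03 0.92] [0.77 0.19 0.65]
0.5 (0.5, 0.65) (-0.5, 0.86) [np.float64(20.1), np.float64(47.0), np.float64(73.1), np.float64(96.4)] [0.05 1.
[... 196 characters left out ...]
4(14.6), np.float64(21.9), np.float64(29.5)] [0.83 0.73] [0.69 0.19 1.75]
1 (0.3, 0.65) (0, 1) [np.float64(7.9), np.float64(17.5), np.float64(27.2), np.float64(36.6)] [0.37 0.97] [-0.01  0.52  1.99]
1 (0.8, 0.3) (1, 0) [np.float64(5.8), np.float64(13.6), np.float64(21.2), np.float64(28.5)] [1.12 0.08] [1.44 0.19 1.02]
1 (0.8, 0.3) (0.7, 0.7) [np.float64(5.2), np.float64(12.4), np.float64(19.8), np.float64(27.5)] [0.86 0.67] [0.76 0.19 1.71]
1 (0.7, 0.5) (0.7, 0.7) [np.float64(6.9), np.float64(14.0), np.float64(21.4), np.float64(29.0)] [0.84 0.71] [0.72 0.19 1.73]
1 (0.5, 0.65) (-0.5, 0.86) [np.float64(6.5), np.float64(15.0), np.float64(23.5), np.float64(32.6)] [0.19 0.91] [-0.34  0.92  1.99]
```

```bash
cat >> h.py <<'E'
def rows(wps,turns=None):
    s=telemetry.state(); r=R.from_rotvec(s["ee_rot"]).as_matrix(); p=np.array(s["tool_pos"])
    out=[]
    for i,w in enumerate(wps):
        d=r.T@(np.asarray(w)-p)*1000
        out.append([int(round(x)) for x in d]+[turns[i] if turns else 0])
    print(str(out).replace(" ",""))
def st():
    s=telemetry.state(); r=R.from_rotvec(s["ee_rot"]).as_matrix(); z=r[:,2]
    print("t",round(float(s["time_s"]),2),"q",np.round(s["qpos"],2),"p",np.round(s["tool_pos"],4),"r",round(float(np.hypot(*s["tool_pos"][:2])),3),
     "tilt",round(float(np.degrees(np.arccos(-z[2]))),1),"tiltaz",round(float(np.degrees(np.arctan2(z[1],z[0]))),1),"y",np.round(r[:,1],2),"F",np.round(s["wrist_force"],2),"w",round(float(s["grip_width"]),4))
E
python3 - <<'E'
from h import *
st()
w=[];t=[]
for i in range(1,20):
    az=np.radians(-78.3+180*i/19); z=.0955+min(1,i/10)*.52
    rr=.35-.02*min(1,i/10)
    w.append([rr*np.cos(az),rr*np.sin(az),z]); t.append(round(-83*i/19))
rows(w[:10],t[:10])
E
```

```text
t 2.3 q [ 1.26  0.54 -0.02  2.46  0.02  0.17 -0.04] p [ 0.0716 -0.3451  0.0956] r 0.352 tilt 1.5 tiltaz 91.2 y [ 0.32 -0.95 -0.03] F [-0.63  0.46  0.  ] w 0.0856
[[58,-4,-51,-4],[115,-15,-103,-9],[169,-35,-154,-13],[220,-63,-205,-17],[265,-99,-255,-22],[303,-141,-306,-26],[334,-189,-356,-31],[356,-242,-407,-35],[370,-296,-457,-39],[375,-352,-508,-44]]
```

```bash
python3 -m handwheel '[[50,-3,-40,-4],[98,-12,-82,-8],[145,-25,-125,-12],[190,-45,-168,-16],[230,-72,-210,-20],[267,-103,-255,-24],[300,-142,-300,-28],[328,-185,-345,-32],[350,-225,-390,-36],[364,-270,-430,-40],[371,-315,-470,-43],[375,-352,-508,-46]]' 0; python3 - <<'E'
from h import *
st()
s=telemetry.state();p=s["tool_pos"];a0=np.degrees(np.arctan2(p[1],p[0]))
w=[];t=[]
for i in range(1,11):
    az=np.radians(a0+(101.6-a0)*i/10); z=p[2]+(.64-p[2])*i/10
    w.append([.34*np.cos(az),.34*np.sin(az),z]); t.append(round(-37*i/10))
rows(w,t)
E
```

```text
time_s: 3.8
tool_pos: [0.3171, 0.0854, 0.6071]
ee_rot: [-2.639, -1.665, -0.024]
wrist_force: [1.8, 1.1, 0.4]
grip_width: 0.0856
t 3.8 q [ 0.31 -0.11 -0.57  1.55 -0.09  1.67 -0.72] p [0.3171 0.0854 0.6071] r 0.328 tilt 1.5 tiltaz 86.7 y [ 0.9  -0.43 -0.01] F [1.76 1.12 0.4 ] w 0.0856
[[44,-27,-2,-4],[74,-69,-4,-7],[98,-114,-6,-11],[115,-163,-9,-15],[125,-213,-11,-18],[126,-264,-14,-22],[120,-315,-17,-26],[107,-365,-20,-30],[86,-412,-23,-33],[58,-455,-27,-37]]
```

```bash
python3 -m handwheel '[[44,-27,-2,-4],[74,-69,-4,-7],[98,-114,-6,-11],[115,-163,-9,-15],[125,-213,-11,-18],[126,-264,-14,-22],[120,-315,-17,-26],[107,-365,-20,-30],[86,-412,-23,-33],[58,-455,-27,-37]]' 0; python3 - <<'E'
from h import *
st()
s=telemetry.state();p=np.array(s["tool_pos"])
w=[p+[-.005*i,.02*i,.06*i] for i in range(1,9)]; rows(w)
w=[p+[0,0,.0625*i] for i in range(1,9)]; rows(w)
E
```

```text
time_s: 5.05
tool_pos: [-0.0714, 0.3326, 0.6398]
ee_rot: [-1.976, -2.425, -0.036]
wrist_force: [-0.6, 0.7, 0.2]
grip_width: 0.0857
t 5.05 q [-0.15 -0.3  -1.18  1.44 -0.29  1.78 -1.19] p [-0.0714  0.3326  0.6398] r 0.34 tilt 1.5 tiltaz 81.1 y [0.98 0.2  0.01] F [-0.59  0.7   0.18] w 0.0857
[[22,0,-59,0],[44,-1,-119,0],[66,-1,-178,0],[88,-1,-238,0],[110,-2,-297,0],[133,-2,-357,0],[155,-2,-416,0],[177,-2,-476,0]]
[[2,1,-62,0],[3,1,-125,0],[5,2,-187,0],[6,2,-250,0],[8,3,-312,0],[9,4,-375,0],[11,4,-437,0],[12,5,-500,0]]
```

```bash
python3 -m handwheel '[[22,0,-59,0],[44,-1,-119,0],[66,-1,-178,0],[88,-1,-238,0],[110,-2,-297,0],[133,-2,-357,0],[155,-2,-416,0]]' 0; python3 -c "
from h import *
st()"
```

```text
time_s: 5.92
tool_pos: [-0.0803, 0.3544, 0.7542]
ee_rot: [-1.944, -2.388, -0.111]
wrist_force: [0.2, -1.3, -0.3]
grip_width: 0.0853
t 5.92 q [ 0.03 -0.18 -1.52  1.06 -0.21  1.99 -1.38] p [-0.0803  0.3544  0.7542] r 0.363 tilt 5.4 tiltaz 90.8 y [0.98 0.2  0.02] F [ 0.16 -1.3  -0.27] w 0.0853
```

```bash
python3 - <<'E'
from h import *
p=np.array(telemetry.state()["tool_pos"])
w=[p+np.array([-.02,.018,.056])*i for i in range(1,9)]; rows(w)
E
```

```text
[[27,-15,-54,0],[54,-30,-108,0],[80,-45,-162,0],[107,-60,-216,0],[134,-75,-270,0],[161,-90,-324,0],[187,-105,-378,0],[214,-120,-432,0]]
```

```bash
python3 -m handwheel '[[27,-15,-54,0],[54,-30,-108,0],[80,-45,-162,0],[107,-60,-216,0],[134,-75,-270,0],[161,-90,-324,0]]' 0; python3 -c "
from h import *
st()"
```

```text
time_s: 6.68
tool_pos: [-0.1311, 0.3529, 0.777]
ee_rot: [-1.908, -2.346, -0.176]
wrist_force: [-0.0, 0.3, -0.5]
grip_width: 0.0855
t 6.67 q [-0.03 -0.21 -1.52  0.99 -0.25  1.99 -1.48] p [-0.1311  0.3529  0.777 ] r 0.376 tilt 9.3 tiltaz 94.9 y [0.98 0.2  0.02] F [-0.03  0.34 -0.48] w 0.0855
```

```bash
python3 -m handwheel '[[150,-60,-500,0]]' 0; python3 -c "
from h import *
st()"; python3 -m handwheel '[[150,-60,-500,0],[150,-60,-500,0],[150,-60,-500,0]]' 0; python3 -c "
from h import *
st()"
```

```text
time_s: 6.8
tool_pos: [-0.1359, 0.3463, 0.7969]
ee_rot: [-1.885, -2.315, -0.219]
wrist_force: [0.1, 0.7, -0.0]
grip_width: 0.0855
t 6.8 q [-0.12 -0.18 -1.52  0.94 -0.2   1.99 -1.55] p [-0.1359  0.3463  0.7969] r 0.372 tilt 11.9 tiltaz 96.3 y [0.98 0.2  0.02] F [ 0.07  0.71 -0.04] w 0.0855
time_s: 7.18
tool_pos: [-0.147, 0.339, 0.8226]
ee_rot: [-1.846, -2.271, -0.267]
wrist_force: [-0.1, 0.9, -0.4]
grip_width: 0.0855
t 7.17 q [-0.22 -0.15 -1.52  0.88 -0.15  1.99 -1.63] p [-0.147   0.339   0.8226] r 0.369 tilt 15.6 tiltaz 99.2 y [0.98 0.2  0.01] F [-0.06  0.94 -0.37] w 0.0855
```

```bash
for i in 1; do python3 -m handwheel '[[250,-30,-500,0]]' 0; python3 -m handwheel '[[250,-30,-500,0]]' 0;python3 -m handwheel '[[250,-30,-500,0]]' 0; python3 -m handwheel '[[250,-30,-500,0]]' 0; done | grep rot; python3 -c "
from h import *
st()"
```

```text
ee_rot: [-1.82, -2.239, -0.302]
ee_rot: [-1.793, -2.204, -0.338]
ee_rot: [-1.766, -2.17, -0.373]
ee_rot: [-1.739, -2.135, -0.407]
t 7.67 q [-0.24 -0.13 -1.52  0.69 -0.14  1.99 -1.67] p [-0.1479  0.3358  0.8957] r 0.367 tilt 26.5 tiltaz 101.9 y [ 0.98  0.2  -0.  ] F [-0.06  0.68  0.35] w 0.0853
```

```bash
(python3 -m handwheel '[[330,-10,-450,0]]' 0; python3 -m handwheel '[[330,-10,-450,0]]' 0;python3 -m handwheel '[[350,-10,-430,0]]' 0; python3 -m handwheel '[[370,-10,-420,0]]' 0;python3 -m handwheel '[[370,-10,-420,0]]' 0 )| grep rot; python3 -c "
from h import *
st()"
```

```text
ee_rot: [-1.709, -2.101, -0.439]
ee_rot: [-1.681, -2.067, -0.473]
ee_rot: [-1.654, -2.032, -0.506]
ee_rot: [-1.627, -1.997, -0.539]
ee_rot: [-1.601, -1.963, -0.571]
t 8.3 q [ 0.07 -0.16 -1.52  0.44 -0.37  1.99 -1.59] p [-0.1391  0.3367  0.9824] r 0.364 tilt 40.1 tiltaz 102.6 y [ 0.98  0.2  -0.01] F [-0.13 -0.18 -0.09] w 0.0855
```

```bash
(python3 -m handwheel '[[390,-10,-400,0]]' 0; python3 -m handwheel '[[400,-10,-390,0]]' 0 )| grep rot; cat >> h.py <<'E'
def zd(): return R.from_rotvec(telemetry.state()["ee_rot"]).as_matrix()[:,2]
E
python3 - <<'E'
from h import *
st()
pod=toW([-.044,0,.1085]); z=zd(); print("zP",z@RP)
pre=pod-.15*z; print("pod",pod,"pre",pre)
p=np.array(telemetry.state()["tool_pos"])
way=[p,np.array([.1,.36,.85]),np.array([.36,.18,.62]),np.array([.5,-.03,.42]),pre]
from scipy.interpolate import interp1d
L=np.r_[0,np.cumsum([np.linalg.norm(b-a) for a,b in zip(way,way[1:])])]; print(L)
f=interp1d(L,np.array(way),axis=0); s=np.linspace(0,L[-1],21)[1:]
rows(f(s[:12]))
E
```

```text
ee_rot: [-1.574, -1.927, -0.602]
ee_rot: [-1.547, -1.893, -0.633]
t 8.55 q [ 0.19 -0.16 -1.52  0.33 -0.48  1.99 -1.58] p [-0.1352  0.3321  1.015 ] r 0.359 tilt 45.4 tiltaz 102.6 y [ 0.98  0.2  -0.01] F [-0.16 -0.46  0.03] w 0.0855
zP [ 0.71218764  0.01171573 -0.70189138]
pod [ 0.52395324 -0.01500012  0.1085    ] pre [ 0.54716953 -0.11928983  0.21378371]
[0.         0.2886763  0.6797006  1.00172544 1.2313399 ]
[[-28,51,21,0],[-55,102,42,0],[-83,152,63,0],[-111,203,84,0],[-146,249,99,0],[-197,284,98,0],[-247,318,97,0],[-298,353,97,0],[-349,388,96,0],[-400,423,96,0],[-451,457,95,0],[-509,477,90,0]]
```

```bash
python3 -m handwheel '[[-28,51,21,0],[-55,102,42,0],[-83,152,63,0],[-111,203,84,0],[-146,249,99,0],[-197,284,98,0],[-247,318,97,0],[-298,353,97,0],[-349,388,96,0],[-400,423,96,0],[-451,457,95,0],[-509,477,90,0]]' 0; python3 - <<'E'
from h import *
st()
pod=toW([-.044,0,.1085]); z=zd(); pre=pod-.13*z
p=np.array(telemetry.state()["tool_pos"])
mid=pre+[0.0,0,.12]
w=[p+(mid-p)*i/5 for i in range(1,6)]+[pre+[0,0,.06],pre,pre]
rows(w)
E
```

```text
time_s: 10.05
tool_pos: [0.3204, 0.1951, 0.648]
ee_rot: [-1.548, -1.891, -0.634]
wrist_force: [1.7, 0.5, 0.2]
grip_width: 0.0854
t 10.05 q [-0.47 -0.06  0.33  1.64 -0.77  1.62  0.04] p [0.3204 0.1951 0.648 ] r 0.375 tilt 45.5 tiltaz 102.5 y [ 0.98  0.2  -0.01] F [1.66 0.51 0.24] w 0.0854
[[-94,32,-3,0],[-188,65,-5,0],[-282,97,-8,0],[-377,130,-11,0],[-471,162,-13,0],[-514,163,29,0],[-556,164,71,0],[-556,164,71,0]]
```

```bash
python3 -m handwheel '[[-58,20,-2,0],[-116,40,-3,0],[-174,60,-5,0],[-232,80,-7,0],[-290,100,-8,0],[-348,120,-10,0],[-410,140,-11,0],[-471,162,-13,0],[-514,163,29,0],[-556,164,71,0],[-556,164,71,0]]' 0; python3 - <<'E'
from h import *
st()
pod=toW([-.044,0,.1085]); z=zd(); 
rows([pod-.13*z,pod-.068*z])
c,W,T=cloud("wrist"); save("w3",c["img"])
print(proj(c,T,pod))
E
```

```text
time_s: 11.42
tool_pos: [0.5422, -0.1051, 0.1965]
ee_rot: [-1.549, -1.882, -0.631]
wrist_force: [-0.0, 0.2, 1.0]
grip_width: 0.0854
t 11.43 q [ 0.13  0.82  0.5   1.68 -0.86  1.52  1.22] p [ 0.5422 -0.1051  0.1965] r 0.552 tilt 45.8 tiltaz 102.7 y [ 0.98  0.2  -0.02] F [-0.01  0.16  1.01] w 0.0854
[[1,2,-3,0],[1,2,59,0]]
(np.float64(257.7792587176251), np.float64(212.88005879297654))
```

View pics/w3.png

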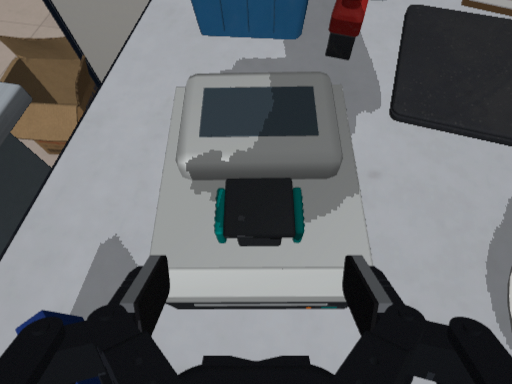

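The wrist picture shows the pod at about (260,210) with green tabs at columns 221 and 298. My predicted centre projects to (258,213). I'll check the height against the wrist depth, then go in.

```bash
python3 - <<'E'
from h import *
c,W,T=cloud("wrist"); p=toP(W)*1000; hsv=cv2.cvtColor(c["img"],cv2.COLOR_RGB2HSV)
roi=np.zeros((384,512),bool); roi[160:255,195:325]=1
g=roi&(cv2.inRange(hsv,(70,90,30),(100,255,255))>0)
d=roi&(hsv[...,2]<60)&(p[...,2]>110)
for nm,m in (("green",g),("pod",d)): print(nm,m.sum(),*[np.round(np.nanpercentile(p[m],q,axis=0),1) for q in (3,50,97)])
print("deck",[np.round(p[v,u],1) for u,v in ((190,200),(335,200),(260,255),(260,285))])
E
```

```text
green 917 [-63.4 -29.4 105.4] [-50.4 -23.9 119.9] [-31.6  27.5 121.9]
pod 4286 [-66.7 -24.1 118.5] [-49.1  -1.4 126.2] [-27.9  20.6 127.5]
deck [array([-26.8,  51.4,  95.1]), array([-27.8, -60.4,  95. ]), array([-70.4,  -2.5,  95.1]), array([-89.7,  -2.3,  87.1])]
```

```bash
python3 - <<'E'
from h import *
pod=toW([-.046,-.001,.109]); z=zd(); rows([pod-.13*z,pod-.068*z])
E
```

```text
[[-2,1,0,0],[-2,1,62,0]]
```

```bash
python3 -m handwheel '[[-2,1,32,0],[-2,1,62,0],[-2,1,62,0]]' 0 20;  python3 -m handwheel '[[0,0,0,0],[0,0,0,0],[0,0,0,0],[0,0,0,0]]' 1 20; python3 - <<'E'
from h import *
st()
c,W,T=cloud("wrist"); save("w4",c["img"])
E
```

```text
time_s: 11.9
tool_pos: [0.536, -0.0627, 0.1584]
ee_rot: [-1.547, -1.891, -0.637]
wrist_force: [1.2, -0.5, -0.5]
grip_width: 0.0853
time_s: 12.4
tool_pos: [0.5351, -0.0647, 0.1602]
ee_rot: [-1.549, -1.891, -0.637]
wrist_force: [-6.3, -7.4, 13.2]
grip_width: 0.0449
t 12.4 q [ 0.08  0.84  0.48  1.77 -0.92  1.42  1.26] p [ 0.5351 -0.0647  0.1602] r 0.539 tilt 45.5 tiltaz 102.3 y [ 0.98  0.2  -0.01] F [-6.27 -7.38 13.25] w 0.0449
```

View pics/w4.png

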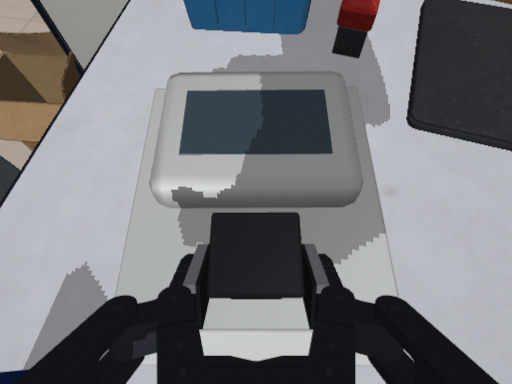

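```bash
python3 - <<'E'
from h import *
p=np.array(telemetry.state()["tool_pos"]); q=np.array([-131,0,37.])
def rot(q,t): return np.array([q[0]*np.cos(t)+q[2]*np.sin(t),q[1],-q[0]*np.sin(t)+q[2]*np.cos(t)])
w=[p+RP@(rot(q,t)-q)/1000-.002*zd() for t in (0.03,.06,.09,.12,.15,.18,.21,.24,.26,.28)]
rows(w)
E
```

```text
[[4,0,-4,0],[7,0,-6,0],[11,0,-7,0],[15,0,-9,0],[19,0,-10,0],[22,0,-12,0],[26,0,-13,0],[30,0,-14,0],[33,0,-15,0],[36,0,-15,0]]
```

```bash
python3 -m handwheel '[[4,0,-4,0],[7,0,-6,0],[11,0,-7,0],[15,0,-9,0],[19,0,-10,0]]' 1 20; python3 - <<'E'
from h import *
st()
c,W,T=cloud("side"); p=toP(W)*1000
m=(abs(p[...,0]+50)<60)&(abs(p[...,1])<76)&(p[...,2]>50)&(p[...,2]<200)
save("s4",c["img"],3,(150,120,320,260))
E
```

```text
time_s: 13.08
tool_pos: [0.5337, -0.0582, 0.1803]
ee_rot: [-1.548, -1.89, -0.635]
wrist_force: [-1.6, 3.9, -9.4]
grip_width: 0.0443
t 13.07 q [ 0.06  0.81  0.49  1.77 -0.91  1.44  1.23] p [ 0.5337 -0.0582  0.1803] r 0.537 tilt 45.5 tiltaz 102.4 y [ 0.98  0.2  -0.01] F [-1.58  3.94 -9.35] w 0.0443
```

View pics/s4.png

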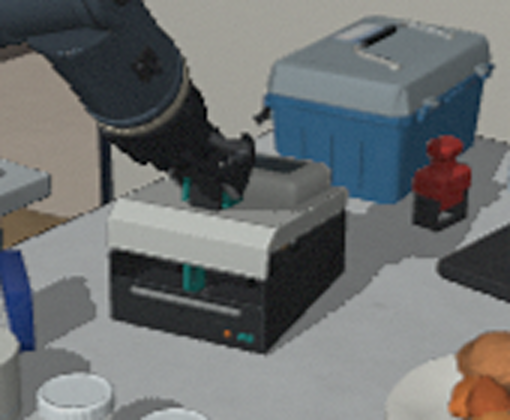

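The cover is up part-way. The green catch post shows in the gap, at crop (193,277) = side pixel (214,212). Continuing to the catch.

```bash
python3 -m handwheel '[[4,0,-1,0],[8,0,-2,0],[11,0,-4,0],[13,0,-5,0]]' 1 20; python3 - <<'E'
from h import *
st()
c,W,T=cloud("side"); p=toP(W)*1000
def theta(p):
    m=(p[...,0]>-80)&(p[...,0]<-15)&(abs(p[...,1])>38)&(abs(p[...,1])<70)&(p[...,2]>85)&(p[...,2]<230)
    q=p[m]; A=np.c_[q[:,0],np.ones(len(q))]; k=np.linalg.lstsq(A,q[:,2],rcond=None)[0]; return -np.arctan(k[0]),len(q)
print("theta",theta(p)); c2,W2,_=cloud("scene"); print(theta(toP(W2)*1000))
E
```

```text
time_s: 13.62
tool_pos: [0.5324, -0.0515, 0.1935]
ee_rot: [-1.546, -1.889, -0.635]
wrist_force: [-2.4, 9.0, -12.1]
grip_width: 0.0441
t 13.62 q [ 0.05  0.79  0.49  1.77 -0.9   1.45  1.22] p [ 0.5324 -0.0515  0.1935] r 0.535 tilt 45.6 tiltaz 102.5 y [ 0.98  0.2  -0.01] F [ -2.42   8.98 -12.1 ] w 0.0441
theta (np.float64(0.3840044616230428), 207)
(np.float64(0.8549402011909353), 559)
```

```bash
cat >> h.py <<'E'
def lip(save_name=None):
    c,W,T=cloud("side"); p=toP(W)*1000; hsv=cv2.cvtColor(c["img"],cv2.COLOR_RGB2HSV)
    m=(hsv[...,1]<60)&(hsv[...,2]>120)&(p[...,0]>-115)&(p[...,0]<-60)&(abs(p[...,1])<74)&(p[...,2]>45)
    out=[]
    for y in (-65,-50,-35,35,50,65):
        q=p[m&(abs(p[...,1]-y)<5)]
        if len(q)>3: out.append((y,round(float(q[:,2].min()),1),round(float(q[np.argmin(q[:,2]),0]),1)))
    print("lip",out)
    hm=(cv2.inRange(hsv,(70,90,30),(100,255,255))>0)&(p[...,0]<-60)&(p[...,0]>-110)&(p[...,2]>40)&(p[...,2]<100)&(abs(p[...,1])<70)
    if hm.sum(): print("catch",hm.sum(),*[np.round(np.nanpercentile(p[hm],q,axis=0),1) for q in (5,50,95)])
    if save_name: save(save_name,c["img"],4,(165,150,285,260))
E
python3 -c "
from h import *
lip('s5')"
```

```text
lip [(-65, 96.9, -94.5), (-50, 95.1, -91.0), (-35, 95.0, -89.7), (35, 97.1, -92.2), (50, 96.5, -92.4), (65, 96.8, -92.0)]
catch 81 [-88.7  -1.7  44.3] [-72.5   1.7  62.1] [-61.4   5.7  78.6]
```

View pics/s5.png

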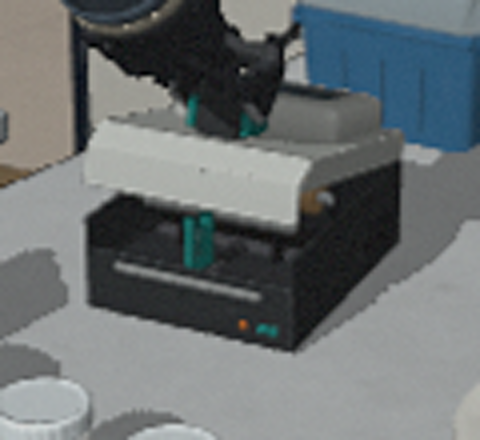

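```bash
python3 -m handwheel '[[2,0,0,0],[4,0,-1,0],[4,0,-1,0]]' 1 20; python3 -c "
from h import *
st(); lip()"
```

```text
time_s: 14.15
tool_pos: [0.5319, -0.0489, 0.1976]
ee_rot: [-1.544, -1.889, -0.636]
wrist_force: [-1.7, 4.7, -7.1]
grip_width: 0.0446
t 14.15 q [ 0.05  0.78  0.49  1.77 -0.9   1.45  1.21] p [ 0.5319 -0.0489  0.1976] r 0.534 tilt 45.7 tiltaz 102.5 y [ 0.98  0.2  -0.01] F [-1.74  4.67 -7.13] w 0.0446
lip [(-65, 102.1, -92.5), (-50, 101.6, -90.4), (-35, 103.1, -94.6), (35, 102.9, -93.4), (50, 102.1, -91.9), (65, 102.1, -93.1)]
catch 91 [-89.5  -2.   44.8] [-67.8   0.8  63.5] [-61.4   6.3  81.4]
```

```bash
python3 -m handwheel '[[2,0,0,0],[2,0,0,0]]' 1 20; python3 -c "
from h import *
st(); lip()"
```

```text
time_s: 14.45
tool_pos: [0.5316, -0.0479, 0.1991]
ee_rot: [-1.545, -1.889, -0.636]
wrist_force: [-2.1, 0.8, -6.2]
grip_width: 0.0443
t 14.45 q [ 0.04  0.78  0.49  1.77 -0.9   1.45  1.21] p [ 0.5316 -0.0479  0.1991] r 0.534 tilt 45.7 tiltaz 102.5 y [ 0.98  0.2  -0.01] F [-2.08  0.8  -6.19] w 0.0443
lip [(-65, 104.9, -92.4), (-50, 104.8, -93.5), (-35, 102.5, -88.9), (35, 103.9, -92.0), (50, 103.9, -92.0), (65, 104.1, -90.2)]
catch 94 [-88.9  -2.   43.1] [-66.3   1.   64.6] [-60.9   7.   82. ]
```

```bash
python3 -m handwheel '[[2,0,0,0],[2,0,0,0]]' 1 20; python3 -c "
from h import *
st(); lip()"
```

```text
time_s: 14.75
tool_pos: [0.5314, -0.0468, 0.2007]
ee_rot: [-1.546, -1.889, -0.636]
wrist_force: [-2.0, -1.1, -5.7]
grip_width: 0.0443
t 14.75 q [ 0.04  0.78  0.49  1.78 -0.9   1.45  1.21] p [ 0.5314 -0.0468  0.2007] r 0.533 tilt 45.7 tiltaz 102.5 y [ 0.98  0.2  -0.01] F [-1.98 -1.06 -5.66] w 0.0443
lip [(-65, 106.2, -90.6), (-50, 106.6, -92.5), (-35, 105.4, -90.2), (35, 106.4, -91.3), (50, 107.5, -93.4), (65, 108.2, -95.0)]
catch 96 [-89.2  -2.8  44.6] [-67.6   1.2  64.1] [-60.8   6.9  83.2]
```

```bash
python3 -m handwheel '[[2,0,0,0],[2,0,0,0]]' 1 20; python3 -c "
from h import *
st(); lip()"
```

```text
time_s: 15.05
tool_pos: [0.5312, -0.0463, 0.2013]
ee_rot: [-1.548, -1.89, -0.635]
wrist_force: [0.4, -4.3, -16.2]
grip_width: 0.0447
t 15.05 q [ 0.04  0.77  0.49  1.78 -0.9   1.45  1.2 ] p [ 0.5312 -0.0463  0.2013] r 0.533 tilt 45.5 tiltaz 102.4 y [ 0.98  0.2  -0.01] F [  0.41  -4.28 -16.19] w 0.0447
lip [(-65, 105.7, -89.4), (-50, 106.7, -91.6), (-35, 107.9, -94.1), (35, 45.1, -100.6), (50, 106.9, -92.2), (65, 107.0, -92.5)]
catch 98 [-88.8  -2.7  43.9] [-66.3   1.2  65.5] [-61.1   7.7  83.1]
```

The force jumped to 16 N with no further rise, so the catch has stopped the cover (lip at about z 106). Next: ease off, release and back out.

```bash
python3 -m handwheel '[[-1,0,0,0],[-1,0,0,0]]' 0; python3 -m handwheel '[[0,0,0,0],[0,0,-20,0],[0,0,-70,0],[-20,-20,-100,0]]' 0;  python3 - <<'E'
from h import *
st(); lip('s6')
c,W,T=cloud("side"); p=toP(W)*1000; hsv=cv2.cvtColor(c["img"],cv2.COLOR_RGB2HSV)
m=(cv2.inRange(hsv,(70,80,30),(100,255,255))>0)&(p[...,0]<-50)&(p[...,0]>-110)&(p[...,2]>35)&(p[...,2]<100)&(abs(p[...,1])<70)
vs,us=np.where(m)
for v in range(vs.min(),vs.max()+1):
    k=us[vs==v]
    if len(k): print(v,k.min(),k.max(),[tuple(np.round(p[v,u]).astype(int)) for u in sorted(k)])
c,W,T=cloud("wrist"); save("w6",c["img"])
E
```

```text
time_s: 15.35
tool_pos: [0.5316, -0.0461, 0.2017]
ee_rot: [-1.545, -1.889, -0.637]
wrist_force: [0.3, -0.5, 0.1]
grip_width: 0.0786
time_s: 15.85
tool_pos: [0.5311, -0.1356, 0.2605]
ee_rot: [-1.545, -1.894, -0.639]
wrist_force: [-0.4, 0.2, -0.2]
grip_width: 0.0855
t 15.85 q [ 0.16  0.75  0.53  1.62 -0.8   1.63  1.18] p [ 0.5311 -0.1356  0.2605] r 0.548 tilt 45.5 tiltaz 102.3 y [ 0.98  0.2  -0.01] F [-0.42  0.15 -0.21] w 0.0855
lip [(-65, 107.2, -92.5), (-50, 105.7, -89.6), (-35, 106.6, -92.6), (35, 47.9, -103.8), (50, 106.2, -89.8), (65, 107.1, -91.5)]
catch 97 [-89.6  -1.7  43.5] [-66.3   1.2  65. ] [-60.8   7.1  82.5]
200 215 222 [(np.int64(-65), np.int64(3), np.int64(86)), (np.int64(-64), np.int64(1), np.int64(86)), (np.int64(-59), np.int64(0), np.int64(84)), (np.int64(-61), np.int64(-4), np.int64(85)), (np.int64(-63), np.int64(-8), np.int64(87)), (np.int64(-54), np.int64(-6), np.int64(83)), (np.int64(-54), np.int64(-9), np.int64(84)), (np.int64(-54), np.int64(-12), np.int64(84))]
201 214 223 [(np.int64(-63), np.int64(7), np.int64(81)), (np.int64(-65), np.int64(3), np.int64(83)), 
[... 4024 characters left out ...]
211 218 [(np.int64(-90), np.int64(2), np.int64(52)), (np.int64(-87), np.int64(1), np.int64(51)), (np.int64(-85), np.int64(-1), np.int64(51)), (np.int64(-73), np.int64(3), np.int64(45)), (np.int64(-70), np.int64(1), np.int64(44)), (np.int64(-68), np.int64(-1), np.int64(43)), (np.int64(-67), np.int64(-3), np.int64(43)), (np.int64(-55), np.int64(0), np.int64(38))]
216 211 216 [(np.int64(-94), np.int64(0), np.int64(52)), (np.int64(-87), np.int64(1), np.int64(48)), (np.int64(-84), np.int64(-1), np.int64(47)), (np.int64(-77), np.int64(0), np.int64(44)), (np.int64(-72), np.int64(0), np.int64(42)), (np.int64(-63), np.int64(2), np.int64(37))]
217 215 215 [(np.int64(-96), np.int64(-12), np.int64(52))]
```

View pics/s6.png

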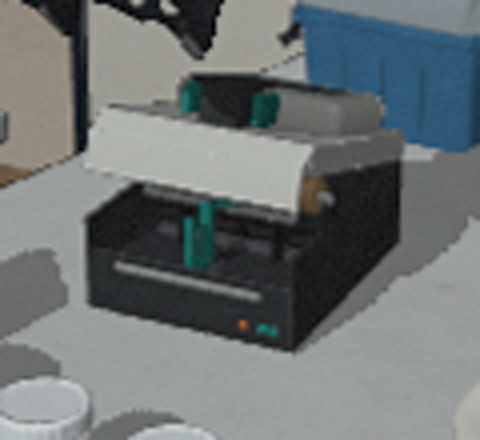

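View pics/w6.png

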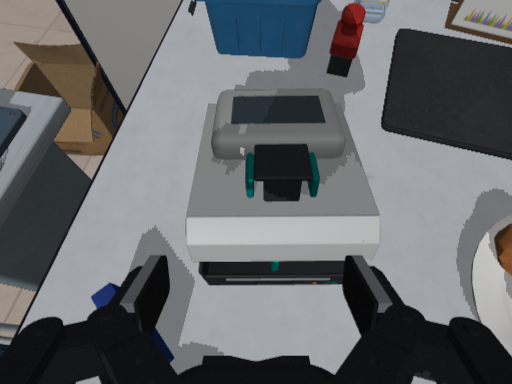

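```bash
python3 - <<'E'
from h import *
c,W,T=cloud("side"); p=toP(W)*1000
m=(p[...,0]<-58)&(p[...,0]>-90)&(p[...,2]>40)&(p[...,2]<95)&(abs(p[...,1])<74)
q=p[m]
for y in range(-70,70,10):
    k=q[(q[:,1]>=y)&(q[:,1]<y+10)]
    print(y,len(k),[ (round(float(k[k[:,0]<x+8][k[k[:,0]<x+8][:,0]>=x][:,2].max())) if ((k[:,0]>=x)&(k[:,0]<x+8)).any() else None) for x in (-90,-82,-74,-66)])
z=zd(); r=R.from_rotvec(telemetry.state()["ee_rot"]).as_matrix(); print("tool axes in P\n",np.round(RP.T@r,3))
U=np.array([-.0675,-.027,.074]); xt=r[:,0]
tcp=toW(U)-.011*xt-.073*z
print("tcp in P",toP(tcp))
rows([tcp-.07*z,tcp])
E
```

```text
-70 0 [None, None, None, None]
-60 0 [None, None, None, None]
-50 0 [None, None, None, None]
-40 0 [None, None, None, None]
-30 0 [None, None, None, None]
-20 0 [None, None, None, None]
-10 39 [80, 46, 63, 85]
0 62 [82, None, 85, 88]
10 0 [None, None, None, None]
20 0 [None, None, None, None]
30 0 [None, None, None, None]
40 0 [None, None, None, None]
50 0 [None, None, None, None]
60 0 [None, None, None, None]
tool axes in P
 [[ 0.699 -0.     0.715]
 [-0.008 -1.     0.008]
 [ 0.715 -0.011 -0.699]]
tcp in P [-0.1273754  -0.02747226  0.11718233]
[[-76,47,54,0],[-76,47,124,0]]
```

```bash
python3 -m handwheel '[[-40,25,10,0],[-76,47,30,0],[-76,47,54,0],[-76,47,54,0],[-76,47,54,0]]' 1 20; python3 - <<'E'
from h import *
st()
z=zd(); r=R.from_rotvec(telemetry.state()["ee_rot"]).as_matrix()
U=np.array([-.0675,-.027,.074]); xt=r[:,0]
tcp=toW(U)-.011*xt-.073*z
rows([tcp-.07*z,tcp])
c,W,T=cloud("wrist"); save("w7",c["img"])
c,W,T=cloud("side"); save("s7",c["img"],3,(130,110,300,270))
E
```

```text
time_s: 16.68
tool_pos: [0.5782, -0.1406, 0.1669]
ee_rot: [-1.548, -1.89, -0.639]
wrist_force: [-0.6, 0.1, 0.2]
grip_width: -0.0001
t 16.68 q [ 0.18  0.91  0.49  1.55 -0.87  1.55  1.22] p [ 0.5782 -0.1406  0.1669] r 0.595 tilt 45.6 tiltaz 102.2 y [ 0.98  0.2  -0.01] F [-0.62  0.11  0.16] w -0.0001
[[0,0,1,0],[0,0,71,0]]
```

View pics/w7.png

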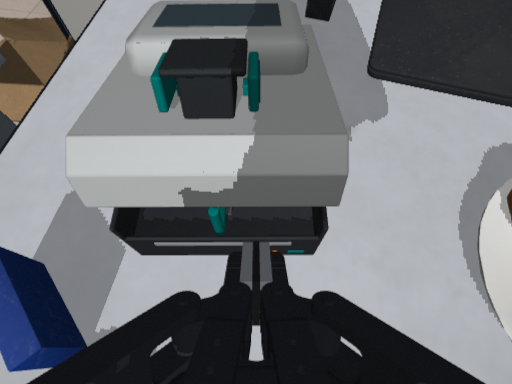

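View pics/s7.png

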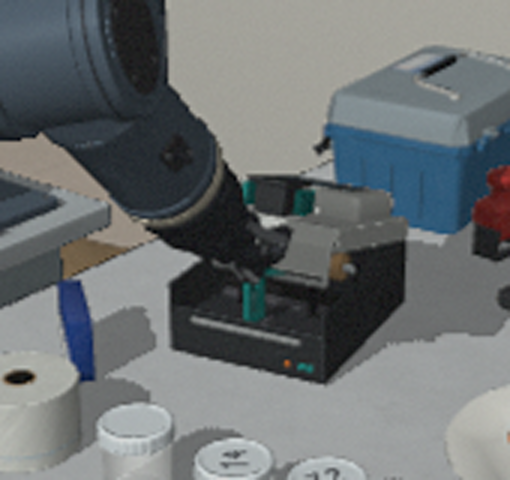

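```bash
python3 -m handwheel '[[0,0,25,0],[0,0,50,0],[0,0,71,0],[0,0,71,0]]' 1 20; python3 - <<'E'
from h import *
st(); print("P",toP(np.array(telemetry.state()["tool_pos"])))
lip("s8")
c,W,T=cloud("wrist"); save("w8",c["img"])
E
```

```text
time_s: 17.27
tool_pos: [0.5673, -0.0903, 0.1172]
ee_rot: [-1.547, -1.89, -0.639]
wrist_force: [0.3, 0.3, 0.8]
grip_width: 0.0
t 17.27 q [ 0.12  0.94  0.46  1.67 -0.93  1.43  1.27] p [ 0.5673 -0.0903  0.1172] r 0.574 tilt 45.6 tiltaz 102.2 y [ 0.98  0.2  -0.01] F [0.32 0.28 0.83] w 0.0
P [-0.12652635 -0.02731664  0.11719217]
lip []
catch 50 [-89.8  -1.2  42.2] [-83.4   0.9  54.7] [-62.3   5.4  72.7]
```

View pics/s8.png

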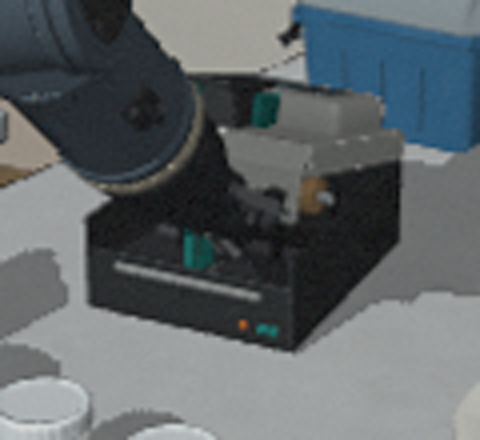

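View pics/w8.png

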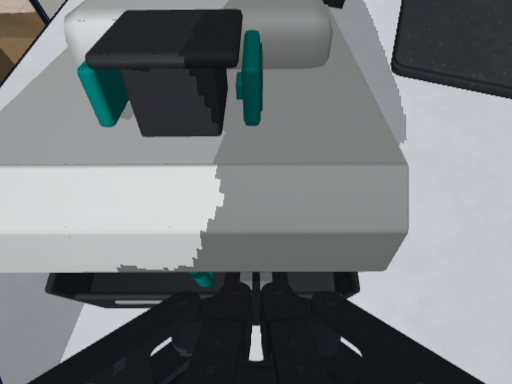

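```bash
python3 -m handwheel '[[0,-5,0,0],[0,-9,0,0]]' 1 20|grep -E "force|pos"; python3 -m handwheel '[[0,-3,0,0]]' 1 20|grep -E "force|pos"; python3 -m handwheel '[[0,-3,0,0]]' 1 20|grep -E "force|pos"; python3 -m handwheel '[[0,-3,0,0]]' 1 20|grep -E "force|pos"; python3 -c "
from h import *
st(); print('P',toP(np.array(telemetry.state()['tool_pos']))); lip()"
```

```text
tool_pos: [0.5588, -0.0949, 0.1185]
wrist_force: [-0.0, -0.4, -0.1]
tool_pos: [0.5556, -0.096, 0.1187]
wrist_force: [1.4, 0.4, -1.3]
tool_pos: [0.5528, -0.0967, 0.1189]
wrist_force: [1.9, 0.6, -0.5]
tool_pos: [0.55, -0.0974, 0.1189]
wrist_force: [3.0, 1.7, -2.3]
t 18.0 q [ 0.13  0.93  0.47  1.71 -0.92  1.41  1.3 ] p [ 0.55   -0.0974  0.1189] r 0.559 tilt 45.4 tiltaz 101.8 y [ 0.98  0.2  -0.01] F [ 3.02  1.69 -2.28] w -0.0001
P [-0.1299297  -0.00898116  0.11894157]
lip []
catch 39 [-90.   -0.3  42.8] [-84.    5.2  50.1] [-63.3   9.5  66.2]
```

```bash
python3 -m handwheel '[[0,-2,2,0],[0,-5,3,0],[0,-6,3,0]]' 1 20|grep -E "force|pos"; python3 -c "
from h import *
st(); print('P',toP(np.array(telemetry.state()['tool_pos']))); lip('s9')
c,W,T=cloud('wrist'); save('w9',c['img'])"
```

```text
tool_pos: [0.5434, -0.0964, 0.117]
wrist_force: [4.8, -0.0, 0.8]
t 18.43 q [ 0.13  0.92  0.46  1.73 -0.92  1.4   1.32] p [ 0.5434 -0.0964  0.117 ] r 0.552 tilt 45.4 tiltaz 101.8 y [ 0.98  0.2  -0.01] F [ 4.75 -0.02  0.81] w 0.0001
P [-0.12766876 -0.00262887  0.11701532]
lip []
catch 42 [-87.1  -1.4  41.7] [-80.6  10.4  48.8] [-62.9  17.9  63.8]
```

View pics/s9.png

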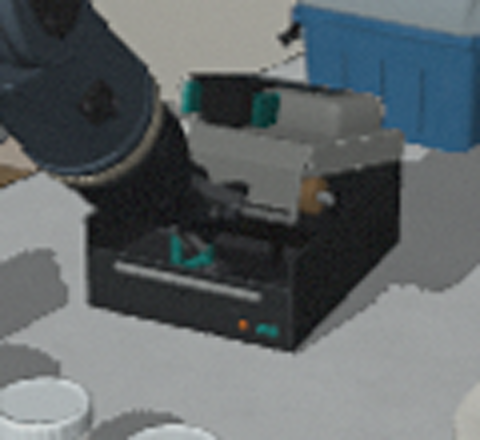

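View pics/w9.png

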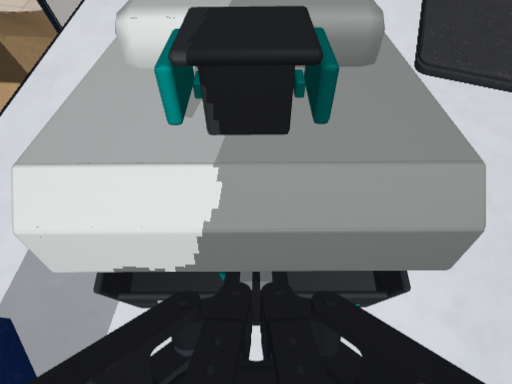

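```bash
python3 - <<'E'
from h import *
c,W,T=cloud("side"); p=toP(W)*1000; hsv=cv2.cvtColor(c["img"],cv2.COLOR_RGB2HSV)
m=(cv2.inRange(hsv,(70,80,30),(100,255,255))>0)&(p[...,0]<-78)&(p[...,0]>-95)&(p[...,2]>50)&(p[...,2]<90)&(abs(p[...,1])<70)
vs,us=np.where(m)
for v in sorted(set(vs)): print(v,us[vs==v].min(),us[vs==v].max(),[tuple(int(k) for k in np.round(p[v,u])) for u in us[vs==v]])
E
```

```text
209 207 208 [(-88, 15, 67), (-91, 11, 68)]
210 207 209 [(-83, 18, 60), (-82, 16, 61), (-81, 13, 61)]
211 207 209 [(-86, 17, 59), (-84, 14, 59), (-84, 11, 60)]
212 207 209 [(-83, 18, 55), (-86, 14, 57), (-88, 10, 59)]
213 207 209 [(-84, 18, 52), (-84, 15, 53), (-81, 13, 52)]
214 208 209 [(-86, 14, 51), (-85, 11, 51)]
```

```bash
python3 -m handwheel '[[3,0,-3,0],[6,0,-6,0],[8,0,-7,0],[10,-1,-9,0]]' 1 20|grep -E "force|pos"; python3 -c "
from h import *
st(); print('P',toP(np.array(telemetry.state()['tool_pos'])))
c,W,T=cloud('side'); p=toP(W)*1000; hsv=cv2.cvtColor(c['img'],cv2.COLOR_RGB2HSV)
m=(cv2.inRange(hsv,(70,80,30),(100,255,255))>0)&(p[...,0]<-78)&(p[...,0]>-95)&(p[...,2]>50)&(p[...,2]<90)&(abs(p[...,1])<70)
vs,us=np.where(m);print(us.min(),us.max(),np.median(p[m],0),p[m][:,2].max())"
```

```text
tool_pos: [0.5426, -0.0963, 0.1303]
wrist_force: [4.7, -1.8, -4.5]
t 19.07 q [ 0.13  0.9   0.47  1.72 -0.91  1.42  1.3 ] p [ 0.5426 -0.0963  0.1303] r 0.551 tilt 45.4 tiltaz 101.8 y [ 0.98  0.2  -0.01] F [ 4.7  -1.77 -4.5 ] w 0.0001
P [-0.12738497 -0.00194098  0.13031509]
208 217 [-85.9399756   10.30142362  64.54598992] 83.9311983728327
```

```bash
python3 -m handwheel '[[3,0,-2,0],[6,-1,-4,0]]' 1 20|grep -E "force|pos"; python3 -c "
from h import *
st(); print('P',toP(np.array(telemetry.state()['tool_pos']))); lip('s10')"
```

```text
tool_pos: [0.5412, -0.0952, 0.138]
wrist_force: [1.6, -1.0, -1.6]
t 19.38 q [ 0.13  0.89  0.47  1.73 -0.91  1.42  1.3 ] p [ 0.5412 -0.0952  0.138 ] r 0.55 tilt 45.4 tiltaz 101.8 y [ 0.98  0.2  -0.01] F [ 1.62 -0.99 -1.64] w 0.0004
P [-0.12605191 -0.00079126  0.13801175]
lip []
catch 80 [-89.5  -2.5  42.2] [-75.5   2.5  62.5] [-61.    7.7  81.4]
```

View pics/s10.png

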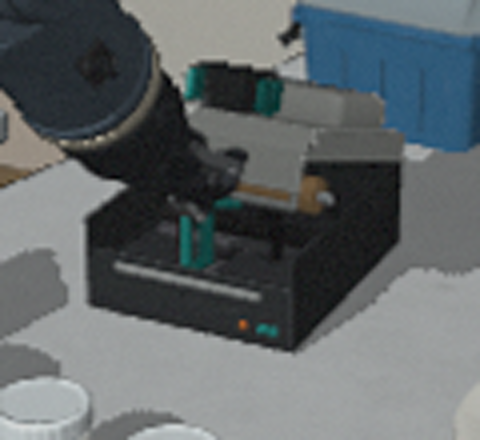

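```bash
cat >> h.py <<'E'
def theta(cam="wrist",dbg=False):
    c,W,T=cloud(cam); p=toP(W)*1000; hsv=cv2.cvtColor(c["img"],cv2.COLOR_RGB2HSV)
    best=None
    m=np.isfinite(p[...,2])&(hsv[...,1]<50)&(hsv[...,2]>90)&(abs(p[...,1])<75)&(p[...,2]>85)
    q=p[m]; q=q-np.array([85,0,72])
    # deck: cover-frame z = 23 ; cover coords at angle t
    for t in np.arange(0,1.9,.005):
        X=q[:,0]*np.cos(t)-q[:,2]*np.sin(t); Z=q[:,0]*np.sin(t)+q[:,2]*np.cos(t)
        n=((abs(Z-22.8)<1.5)&(X>-165)&(X<-95)).sum()
        if best is None or n>best[0]: best=(int(n),round(float(t),3))
    print("theta",cam,best); return c
E
python3 -c "
from h import *
for k in ('wrist','side','scene'): c=theta(k)
"
```

```text
theta wrist (21571, 0.36)
theta side (30, 0.365)
theta scene (553, 0.355)
```

```bash
python3 -m handwheel '[[2,0,-1,0],[4,0,-3,0]]' 1 20|grep -E "force|pos"; python3 -c "
from h import *
st(); theta()"
```

```text
tool_pos: [0.5403, -0.0941, 0.1431]
wrist_force: [-0.1, -0.2, -3.5]
t 19.82 q [ 0.12  0.88  0.48  1.73 -0.91  1.43  1.29] p [ 0.5403 -0.0941  0.1431] r 0.548 tilt 45.5 tiltaz 101.9 y [ 0.98  0.2  -0.01] F [-0.13 -0.18 -3.48] w 0.0004
theta wrist (20325, 0.385)
```

```bash
cat >> h.py <<'E'
def lift(ths,ss):
    r=R.from_rotvec(telemetry.state()["ee_rot"]).as_matrix(); A=RP.T@r*1000
    p=toP(np.array(telemetry.state()["tool_pos"]))*1000
    w=[]
    for t,s in zip(ths,ss):
        cx=-180 if t<.78 else -176
        q=np.array([85+cx*np.cos(t)-19*np.sin(t),0,72-cx*np.sin(t)-19*np.cos(t)])
        x,z=A[:,0]/1000,A[:,2]/1000
        tcp=q+s*z-11*x-73*z; tcp[1]=p[1]
        w.append(toW(tcp/1000))
    rows(w)
E
python3 -c "
from h import *
lift([.385],[29])
t=[.42,.46,.51,.57,.63,.69,.75,.81,.87,.93,.99,1.05]
lift(t,[27,24,20,17,15,15,15,15,15,15,15,15])
"
```

```text
[[-1,0,-3,0]]
[[5,0,-8,0],[11,0,-14,0],[19,0,-22,0],[30,0,-28,0],[40,0,-34,0],[51,-1,-36,0],[61,-1,-38,0],[72,-1,-35,0],[83,-1,-35,0],[93,-1,-35,0],[104,-1,-34,0],[114,-1,-33,0]]
```

```bash
python3 -m handwheel '[[5,0,-8,0],[11,0,-14,0],[19,0,-22,0],[30,0,-28,0],[40,0,-34,0],[51,-1,-36,0]]' 1 20|grep -E "force|pos"; python3 -c "
from h import *
st(); theta(); lift([.69,.75,.81,.87,.93,.99,1.05,1.11,1.17,1.23,1.29],[15]*11)"
```

```text
tool_pos: [0.5384, -0.0845, 0.2061]
wrist_force: [3.4, -3.0, -1.2]
t 20.62 q [ 0.09  0.79  0.5   1.72 -0.87  1.5   1.21] p [ 0.5384 -0.0845  0.2061] r 0.545 tilt 45.4 tiltaz 101.8 y [ 0.98  0.2  -0.01] F [ 3.4  -3.01 -1.23] w -0.0001
theta wrist (6560, 0.685)
[[-2,0,1,0],[9,0,-1,0],[19,0,2,0],[30,0,2,0],[40,0,2,0],[51,0,3,0],[62,0,4,0],[72,0,6,0],[82,0,9,0],[92,-1,12,0],[102,-1,16,0]]
```

```bash
python3 -m handwheel '[[9,0,-1,0],[19,0,1,0],[30,0,2,0],[40,0,2,0],[51,0,3,0],[62,0,4,0],[72,0,6,0],[82,0,9,0]]' 1 20|grep -E "force|pos"; python3 -c "
from h import *
st(); theta('scene'); lift([1.11,1.17,1.23,1.29,1.35,1.41,1.47,1.53,1.59,1.65,1.7,1.73],[15]*12)
c,W,T=cloud('side'); save('s11',c['img'],3,(130,60,310,250))"
```

```text
tool_pos: [0.5256, -0.0204, 0.2596]
wrist_force: [-1.3, -3.4, -1.5]
t 21.68 q [-0.02  0.68  0.51  1.78 -0.89  1.49  1.11] p [ 0.5256 -0.0204  0.2596] r 0.526 tilt 45.4 tiltaz 101.8 y [ 0.98  0.2  -0.01] F [-1.28 -3.36 -1.54] w 0.0
theta scene (712, 1.165)
[[-12,0,-3,0],[-2,0,-1,0],[8,0,3,0],[18,0,7,0],[28,0,11,0],[37,0,16,0],[46,0,22,0],[55,0,28,0],[63,0,34,0],[71,0,42,0],[77,0,48,0],[81,0,52,0]]
```

View pics/s11.png

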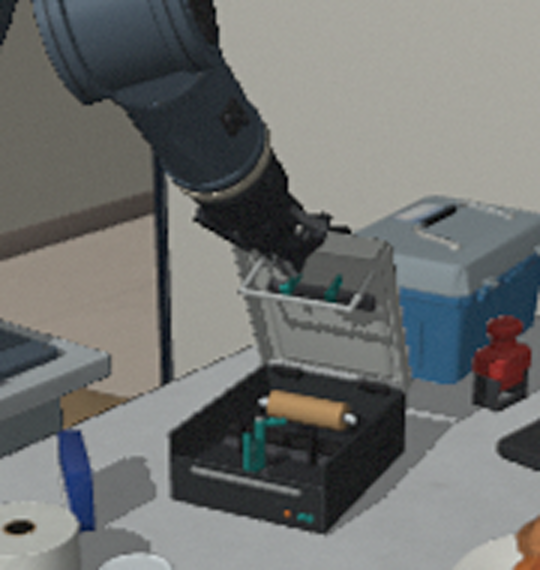

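Cover at about 1.16 rad, with the finger at the lip and clear of the wire (crop 245–375, 285–305). Carrying on to the back.

```bash
python3 -m handwheel '[[8,0,3,0],[18,0,7,0],[28,0,11,0],[37,0,16,0],[46,0,22,0],[55,0,28,0],[63,0,34,0]]' 1 20|grep -E "force|pos"; python3 -c "
from h import *
st(); theta('scene'); lift([1.59,1.64,1.69,1.72,1.74,1.76],[15]*6)
c,W,T=cloud('side'); save('s12',c['img'],3,(130,60,310,250))"
```

```text
tool_pos: [0.512, 0.0481, 0.2811]
wrist_force: [0.4, -1.8, -2.7]
t 22.65 q [-0.13  0.6   0.51  1.85 -0.93  1.44  1.04] p [0.512  0.0481 0.2811] r 0.514 tilt 45.5 tiltaz 101.8 y [ 0.98  0.2  -0.  ] F [ 0.37 -1.76 -2.73] w 0.0003
theta scene (602, 1.585)
[[-1,0,-1,0],[6,0,5,0],[12,0,11,0],[16,0,15,0],[18,0,18,0],[20,0,21,0]]
```

View pics/s12.png

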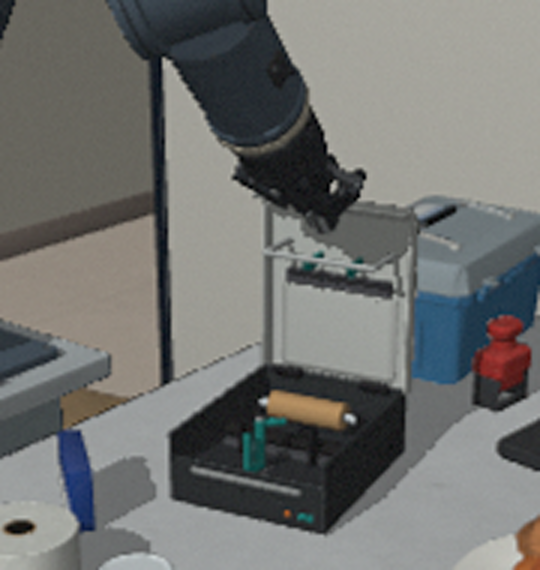

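```bash
python3 -m handwheel '[[6,0,5,0],[12,0,11,0],[16,0,15,0],[17,0,17,0]]' 1 20|grep -E "force|pos"; python3 -c "
from h import *
st(); theta('scene'); lift([1.72,1.74,1.76],[15]*3)"
```

```text
tool_pos: [0.507, 0.0728, 0.2815]
wrist_force: [0.6, -2.8, -0.4]
t 23.25 q [-0.17  0.59  0.5   1.88 -0.95  1.41  1.02] p [0.507  0.0728 0.2815] r 0.512 tilt 45.5 tiltaz 101.9 y [ 0.98  0.2  -0.  ] F [ 0.63 -2.83 -0.38] w 0.0
theta scene (305, 1.73)
[[-2,0,-2,0],[1,0,1,0],[3,0,4,0]]
```

```bash
python3 -m handwheel '[[2,0,2,0],[2,0,2,0],[-15,0,-15,0],[-45,0,-45,0],[-75,0,-85,0],[-75,0,-100,0]]' 1 20|grep -E "force|pos"; python3 -c "
from h import *
st(); theta('scene'); theta('wrist'); theta('side')
c,W,T=cloud('side'); save('s13',c['img'])
c,W,T=cloud('scene'); save('c13',c['img'])"
```

```text
tool_pos: [0.5323, -0.0514, 0.2979]
wrist_force: [-0.1, -0.0, 0.7]
t 24.05 q [ 0.02  0.65  0.53  1.7  -0.85  1.58  1.07] p [ 0.5323 -0.0514  0.2979] r 0.535 tilt 45.5 tiltaz 101.7 y [ 0.98  0.2  -0.01] F [-0.14 -0.03  0.73] w -0.0002
theta scene (151, 1.745)
theta wrist (6298, 1.705)
theta side (303, 1.72)
```

View pics/s13.png

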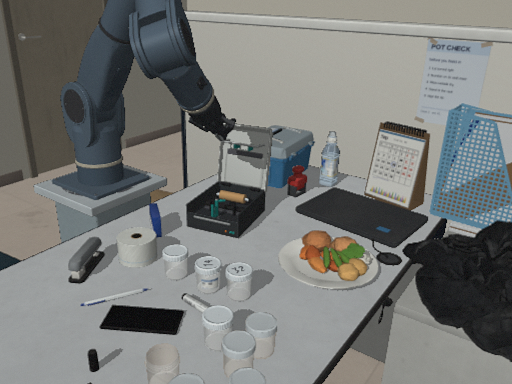

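View pics/c13.png

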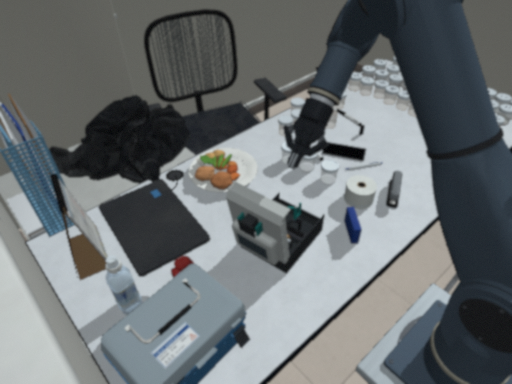

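The cover leans back at about 1.7 rad and the arm is well clear. The roll (137,247), the stamp (297,182) and the cups (175,262), (207,275) and (239,282) sit at the same side-view pixels as at the start. Handing in.

```bash
python3 -c "
from rig import order
print(order.job_done())"
```

```text
the job is handed in; nothing more can be done
None
```

The printer cover is open and leaning back past upright, and I handed the job in at about 24 s of the 48 s allowed.

**How it went**
- **Tilting the tool:** the rows cannot tilt the tool, so I first commanded out-of-reach poses high up until it leaned about 45° towards the printer. That took roughly 8 s.
- **Raising to the catch:** I squeezed both tabs; the opening read 45 mm, so both were fully in. I raised the cover until the pull jumped to about 16 N at roughly 0.29 rad, then released it.
- **Passing the catch:** I slid the closed fingers in under the front edge and felt leftwards until they touched the catch at about y −2 mm. I pushed it about 13 mm left with about 5 N, then lifted the edge past it with the same fingers. I swung the cover right back and withdrew.

**Last checks**
- **Cover angle:** the three cameras gave 1.745, 1.705 and 1.72 rad. They differ by about 0.04, but all are past upright (1.57).
- **Clear of everything:** after withdrawing, the wrist force was about 0.7 N and the arm was clear of the printer.
- **Bystanders:** the roll, stamp and cups looked unmoved against the first side picture. I compared them by eye and did not re-measure them.

**Small disagreements**
- **Catch returned early:** it sprang back when the cover was at about 0.36 rad, right on the stated limit. The next gentle lift took only about 3.5 N, so the cover was already past it.
- **Angle at the stop:** it measured slightly above the stated 0.28 rad.

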